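# Back off the sash clamp from the glued serving board

### The job

The glue on the serving board has set and the clamp screw is already slackened. With the fingertips only, press down the release lever on the clamp's sliding jaw and, keeping it down, push the jaw back along the bar until it meets the end stop; then let the lever go and take the hand away. Grip and lift nothing, and leave the clamp, the board and the other things on the table where they lie.

Things in the scene. Friction and masses are not known exactly. Their poses are not given: they have to be found in the camera images.
- clamp: Steel sash clamp, 2.7 kg, loose on the table on two cross feet: zinc U-section bar 470 mm long, 32 mm wide, top edges 45 mm above the table, toothed rack in its channel. Origin on the table plane under the bar's middle line; x along the bar, the way the jaw opens, z up. Screw head and T-handle at x = -276 to -388 mm. A sideways push over about 15 N may slide the whole clamp.
- end_stop (a point): Middle of the upper edge of the low end-stop plate, 59 mm above the table, at clamp x = 148 mm (plate 10 mm thick, 40 mm wide).
- jaw (a joint): Slide of the dark cast jaw along the bar, m: 0 nearest the screw; 0.140 against the end stop (hard); starts at 0.002 to 0.013. A spring pawl in the rack (teeth every 12 mm) lets it move only towards the screw; backwards it locks within 12 mm unless the release lever is pressed. Released, it slides against 2.5 N of friction and stays where it is left.
- jaw_top (a point): Middle of the top edge of the jaw plate, 106 mm above the table, at clamp x = -68 mm + jaw value. The plate is 14 mm thick, 46 mm wide; behind it (towards the end stop) a saddle 46 mm wide runs to 76 mm from the clamping face, top 57 mm above the table, and carries the release lever.
- release (a joint): Release lever on the jaw, rad: 0 fully up, 0.28 hard stop down; the pawl is clear of the teeth above 0.19. Springs back up when let go and then rests at 0 to 0.17, depending on where the pawl sits on a tooth. Force at the paddle point: 2.5 N at 0, 4.5 N at 0.19, 5.5 N at the stop. Pivot across the bar, 26 mm behind the clamping face, 68 mm above the table.
- paddle (a point): Point to press on the release lever: middle of the top of its steel thumb paddle (32 mm wide), 78 mm above the table when up, about 8 mm lower when down; moves with lever and jaw. Free along the bar: 42 mm to the jaw plate in front; 14 mm behind it (towards the end stop) is the paddle's turned-up lip, 12 mm high, 5 mm thick, against which a fingertip can push the jaw back while pressing.
- board_center (a point): Centre of the glued serving board, three wooden strips, 150 mm (along the bar) x 230 x 22 mm, 0.5 kg, lying loose on the bar and two bearers between screw pad and jaw; its top is 67 mm above the table. To be left there.
- glue: Glue bottle, 62 mm across, 145 mm high, standing on the far side of the clamp; origin at the middle of its foot.
- tape: Tape measure, 62 x 36 x 59 mm, standing on the robot's side of the clamp; origin under its middle.
- pencil: Flat carpenter's pencil, 178 mm long, 6 mm high, lying beside the bar on the robot's side; origin under its middle, x along it.
- phone: Phone lying flat, 152 x 74 x 9 mm; origin under its middle, x along it.
- sunglasses: Sunglasses standing open, 135 mm wide, 135 mm deep, 46 mm high; origin under the bridge, the earpieces point along x.
- can_cooler: White slim drink sleeve with a can in it, 70 mm across, 157 mm high; origin at the middle of its foot.
- tumbler: Black drink tumbler, 75 mm across, 137 mm high; origin at the middle of its foot.
- mallet: Rubber mallet lying on the table, head 60 mm thick and 95 mm long at its origin, wooden handle 270 mm along -x.

How it is judged:
By the outcome, as a careful person would: the job done as asked, in the order asked, and still so for the second after the job is handed in, with the robot touching nothing.
It also fails if it takes over 43 s, if anything falls off the work surface, if the arm or the gripper's body presses on something with over 40 N, if the wrist force passes 120 N, or if a joint passes its speed limit or range.

### The arm

A 6-joint arm with a two-finger parallel gripper is mounted at the origin on the work surface. World frame = base frame: x ahead of the robot, y to its left, z up, the work surface at z = 0. Lengths are in m, angles in rad, forces in N, time in s.
With the tool pointing down it reaches from about 0.3 to 0.875 m from the base axis. Payload 6.4 kg.
Tool frame: the origin (TCP) lies between the finger pads; the fingertips stand 19 mm ahead of it and the grasp point (between the pads) is the TCP (ctrl.tips_ahead is the z of the fingertips in the tool frame, in m); z points along the fingers, y is the line along which they close (so a half turn about z gives the same grasp; the last joint's range is limited). The gripper opens to 85 mm and grips with 20 to 120 N. Pads are 22 mm wide; open, the fingers measure 114 mm over their backs; the gripper's body (76 mm by 85 mm) begins 54 mm behind the grasp point. The pads swing forward as they close: fully open they stand 13 mm farther back than shut.
Start: joints at [0.992, 0.181, 1.607, -0, 1.354, -0.206], TCP at [0.209, 0.536, 0.25] pointing down, gripper open.
Joint ranges: [-2.99, 2.99], [-0.89, 2.07], [0.3, 2.58], [-1.14, 4.28], [0, 2.63], [-3.12, 3.12]. Speed limits (rad/s): [2.57, 2.57, 3.01, 3.14, 3.14, 3.14].

### API

Orientations are given as a unit quaternion [w, x, y, z].
In Python, from bench import readout, vision, ctrl gives the robot as it stands.
- The arm moves only by the tool play_rows, never from a script. Its arguments are lists of equal length, an entry for each row: "xyz": the shift along the tool's x, y, z in mm, a list of three; "rot": the turn, a rotation vector about the tool's x, y, z in rad, a list of three; "grip": the opening, from 0 (shut) to 1 (fully open). In form: {"xyz": [[x, y, z], ...], "rot": [[rx, ry, rz], ...], "grip": [grip, ...]}. A call has exactly 10 rows; each row is the pose to reach, as a shift and turn from the pose commanded when the call began, along the tool's axes at that moment; what a row does not reach only later rows make up. A row lasts 1/8 s, in which the tool goes at most 62.5 mm and 10.7 degrees, less where a joint would pass 70% of its speed; a pose out of reach is approached as far as the arm can. A call with a gripper value outside its range is refused whole. The fingers move at their own pace and stop on an object; the grip force is fixed at half the most. Time passes only in rows, so rows that repeat a pose let the fingers close, or fill a call up. It gives the time, the measured TCP pose, the force, the opening and the grip force at its end, in the units of the state.
- readout.get_obs(): the state, without advancing time (a new reading comes with each control period).
- vision.camera(name): name is "side" or "top"; returns a dict with "color" (400x640x3 uint8, red, green, blue), "depth" (400x640 float32, m along the optical axis (not along the pixel's ray), 0 where there is no reading), "camera_matrix" (3x3 intrinsics, pixels), "extrinsics" (4x4, takes a point from camera to world coordinates). Camera axes: x right, y down, z forward; pixel columns grow to the right and rows downward; lengths in m; the calibration is good to about 2 mm. A picture is of the moment at which its call begins.
- ctrl.hand_in(): hands the job in; it is judged then, once.
The state is a dict: "time_s": time; "q": joint angles; "dq": joint speeds; "joint_efforts": joint torques, N m; "eef_pos": TCP position; "eef_rot": TCP orientation; "wrist_force": force on the tool from outside, world axes, zero at the start; "torque": the same for the moment, N m; "opening": opening from 0.0 (shut) to 1.0 (fully open); "grasp_force": force on a finger pad.
Only numpy, scipy, OpenCV 4.12 (cv2) and the standard library are available. Lean on these libraries where they do the work, as an engineer would, in place of code of your own. Each camera call takes 0.05 s, during which the arm holds its last target. There are 200 camera calls.

## Working session

There is one attempt and no reset: what is moved stays moved. The work goes in short steps, Python scripts to look and compute and a tool call to move; the robot and the scene stay as the last step left them, time stands still between calls to the robot, and variables do not carry over. Pictures are saved under pics/ and viewed, at most 10 in all, crops included, and the job is handed in when it is done.

Besides the shell and the picture viewer there is one more tool, called after "Call:" in YAML: its name, and indented under it one key for each argument. play_rows: Moves the arm, as the interface text tells. Its arguments: {"type":"object","properties":{"xyz":{"type":"array","items":{"type":"array","items":{"type":"number"}}},"rot":{"type":"array","items":{"type":"array","items":{"type":"number"}}},"grip":{"type":"array","items":{"type":"number"}}},"required":["xyz","rot","grip"]}

```bash
mkdir -p pics; ls
cat > h.py <<'E'
import numpy as np,cv2
from bench import readout,vision,ctrl
def cam(n):
    c=vision.camera(n); K=np.array(c["camera_matrix"]);T=np.array(c["extrinsics"])
    d=c["depth"]; v,u=np.mgrid[0:400,0:640]
    P=np.stack([(u-K[0,2])/K[0,0]*d,(v-K[1,2])/K[1,1]*d,d],-1)@T[:3,:3].T+T[:3,3]
    P[d==0]=np.nan
    return c["color"],P,K,T
E
python3 - <<'E'
from h import *
for n in("top","side"):
    c,P,K,T=cam(n); cv2.imwrite(f"pics/{n}1.png",c[:,:,::-1]); np.savez(f"{n}1.npz",c=c,P=P,K=K,T=T)
    print(n,T.round(3).tolist(),K[0,0])
o=readout.get_obs(); print(o["time_s"],o["eef_pos"],o["eef_rot"],o["wrist_force"],ctrl.tips_ahead,o["opening"])
E
```

```text
pics
top [[-0.019, -0.99, 0.138, 0.318], [-1.0, 0.019, 0.002, -0.038], [-0.005, -0.138, -0.99, 1.277], [0.0, 0.0, 0.0, 1.0]] 441.7277402987196
side [[0.981, -0.111, 0.157, 0.233], [-0.192, -0.554, 0.81, -1.361], [-0.003, -0.825, -0.565, 0.99], [0.0, 0.0, 0.0, 1.0]] 455.37967237652816
0.1 [0.20916529 0.5351128  0.24949155] [-3.00354156e-04  1.85330022e-01  9.82676035e-01 -7.08566036e-04] [ 0.28533702  0.02884329 -0.03223278] 0.019 1.004857163971115
```

View pics/top1.png

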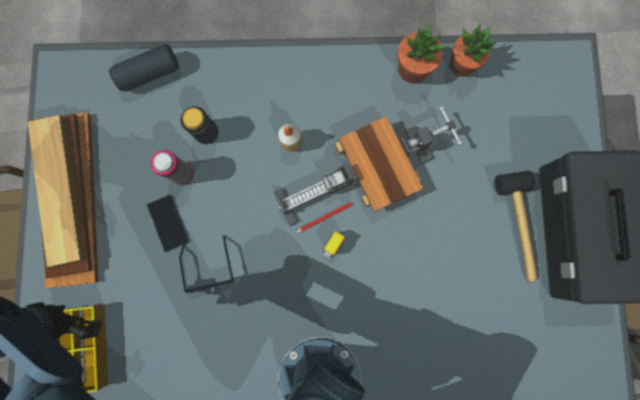

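View pics/side1.png

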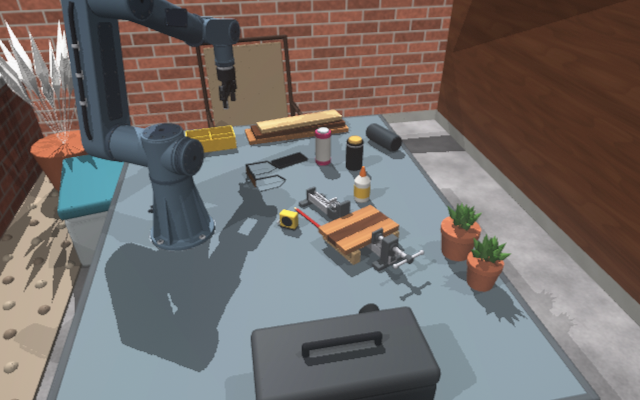

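Top view: the end stop is near px (288,203), the dark jaw near (347,178), the board at (380,162) and the screw at (440,127). The pencil (325,217) and tape (334,243) lie on the robot's side, and the bottle is at (290,137). I'll zoom in next.

Run:
```python
from h import *
a=np.load("top1.npz");b=np.load("side1.npz")
A=cv2.resize(a["c"][120:240,265:425,::-1],None,fx=4,fy=4,interpolation=2)
B=cv2.resize(b["c"][165:285,270:430,::-1],None,fx=4,fy=4,interpolation=2)
cv2.imwrite("pics/z.png",np.vstack([A,B])[:, :]) if 0 else None
cv2.imwrite("pics/zt.png",A);cv2.imwrite("pics/zs.png",B)
# points by height within region, top view
P=a["P"]; 
for v in range(160,216,4): print(v,[int(1000*P[v,u,2]) if P[v,u,2]==P[v,u,2] else -1 for u in range(276,364,4)])
```

```text
160 [3, 0, -4, 0, -3, -2, 0, 0, 0, -2, 0, -3, -1, 5, 0, 3, -3, -1, 0, 68, 71, 67]
164 [-1, 6, -3, -2, 1, -2, 2, 0, 0, 5, 0, 0, 1, 0, 0, 0, 1, 106, 1, 65, 71, 68]
168 [-1, 4, 0, 0, -3, -1, 0, 0, -3, 0, -2, 4, 0, 0, 1, 1, 95, 101, 100, 44, 69, 64]
172 [0, -1, 2, 1, -1, -1, 2, 0, 0, -1, -4, 1, -1, -1, -1, 68, 72, 64, 102, 37, 68, 66]
176 [4, 1, 3, 1, 2, 1, 3, -1, 0, 0, 1, 0, 59, 75, 76, 76, 74, 59, 105, 107, 49, 72]
180 [4, -1, 0, -2, 2, 5, 3, -1, -1, 0, 0, 3, 86, 69, 79, 70, 74, 73, 89, 71, 4, 69]
184 [-1, 2, 4, 2, 0, 1, -1, 2, 1, 0, 46, 31, 34, 75, 73, 70, -1, 71, 35, 0, 4, 46]
188 [0, 12, -2, -3, 3, 1, 0, -1, 47, 34, 36, 40, 36, 77, 60, 57, 38, 0, 1, 4, -1, 0]
192 [14, 16, 0, 5, -1, 1, 46, 34, 37, 42, 34, 44, 46, 0, 27, 0, 5, -2, -6, -1, -1, 1]
196 [12, 13, 16, -1, 45, 36, 38, 42, 39, 43, 33, 3, 1, 0, 2, 1, 0, 5, 0, 0, 0, -3]
200 [-3, 58, 43, 41, 36, 33, 36, 47, 38, 1, -1, -2, 1, 0, 0, -1, 0, -3, 1, 2, 0, -1]
204 [0, 57, 35, 39, 36, 43, 31, 5, -1, 0, -2, 2, -2, 0, 6, 0, 0, 3, 4, 1, 0, 1]
208 [0, 43, 58, 43, 24, -1, -3, 3, 4, 3, 2, 0, 0, 0, -7, -6, 5, 7, 2, 1, -1, 0]
212 [-4, -1, 50, 18, 12, -1, -2, -1, 0, 0, 1, 3, -2, 4, 4, 6, -2, -1, -2, 0, 1, -2]
```

View pics/zt.png

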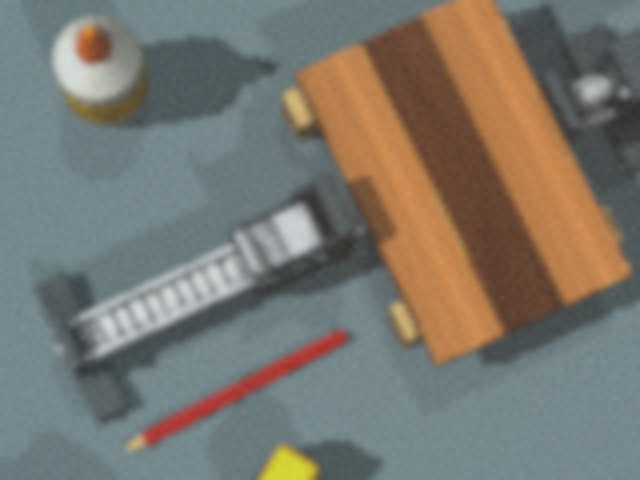

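View pics/zs.png

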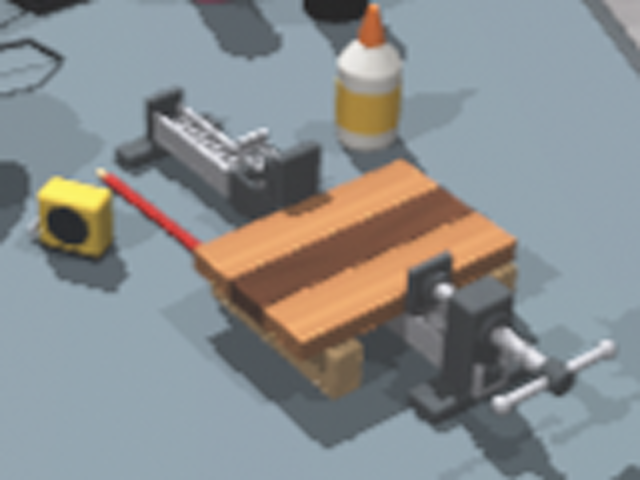

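Top crop: the light paddle is at crop (297,228), which is px (339,177), with its lip at crop (252,250), about px (328,182). The jaw plate is at about (345,170) and the end stop at about (284,203). The side crop shows the lever lip pointing up at about px (332,199).

```bash
cat > m.py <<'E'
from h import *
def ray(K,T,u,v,z):
    d=T[:3,:3]@np.array([(u-K[0,2])/K[0,0],(v-K[1,2])/K[1,1],1]); return T[:3,3]+d*(z-T[2,3])/d[2]
E
python3 - <<'E'
from m import *
a=np.load("top1.npz");c=a["c"];P=a["P"];K=a["K"];T=a["T"]
g=c.astype(int);sat=g.max(2)-g.min(2);
# bar: zinc edges between stop and lip: depth 28..52mm, region
v,u=np.mgrid[0:400,0:640]
reg=(u>288)&(u<324)&(v>176)&(v<212)&(P[...,2]>.025)&(P[...,2]<.055)
uv=np.argwhere(reg)
q=np.array([ray(K,T,x,y,.040)[:2] for y,x in uv])
m=q.mean(0);ax=np.linalg.svd(q-m)[2][0]
ax*=np.sign(ax[1]);n=np.array([-ax[1],ax[0]])
print("axis",ax,np.degrees(np.arctan2(ax[1],ax[0])),"centre",m,"width spread",np.percentile((q-m)@n,[2,98]))
def sel(lo,hi,u0,u1,v0,v1,zz):
    r=(u>u0)&(u<u1)&(v>v0)&(v<v1)&(P[...,2]>lo)&(P[...,2]<hi)
    w=np.array([ray(K,T,x,y,zz)[:2] for y,x in np.argwhere(r)])-m
    print(len(w),"s",np.percentile(w@ax,[3,50,97]).round(4),"n",np.percentile(w@n,[3,50,97]).round(4))
sel(.09,.12,330,362,150,196,.106)   # jaw plate top
sel(.052,.068,274,294,190,220,.059) # stop
sel(.063,.088,318,348,165,196,.078) # lever
sel(.08,.096,318,335,165,196,.09) # lip
# bright paddle
r=(g.min(2)>190)&(u>330)&(u<350)&(v>165)&(v<192)
w=np.array([ray(K,T,x,y,.076)[:2] for y,x in np.argwhere(r)])-m
print("bright",len(w),np.percentile(w@ax,[3,50,97]).round(4),np.percentile(w@n,[3,50,97]).round(4))
E
```

```text
axis [-0.46139858  0.88719296] 117.47739233391032 centre [0.51344462 0.02826313] width spread [-0.01742309  0.01745063]
115 s [-0.1349 -0.1261 -0.1116] n [-0.014   0.0069  0.03  ]
52 s [0.0707 0.0758 0.081 ] n [-0.0224 -0.0035  0.0147]
270 s [-0.1211 -0.0934 -0.0626] n [-0.0126  0.0052  0.0276]
23 s [-0.0654 -0.0624 -0.06  ] n [-0.0107  0.0021  0.0186]
bright 46 [-0.1079 -0.1002 -0.0935] [-0.0055  0.0052  0.017 ]
```

Call:
play_rows:
  xyz:
    - [-47,-37,0]
    - [-94,-75,0]
    - [-141,-112,0]
    - [-188,-150,0]
    - [-235,-187,0]
    - [-282,-224,0]
    - [-329,-262,0]
    - [-376,-299,0]
    - [-423,-337,0]
    - [-470,-374,0]
  rot:
    - [0,0,0.077]
    - [0,0,0.154]
    - [0,0,0.231]
    - [0,0,0.308]
    - [0,0,0.385]
    - [0,0,0.462]
    - [0,0,0.539]
    - [0,0,0.616]
    - [0,0,0.693]
    - [0,0,0.77]
  grip: [0,0,0,0,0,0,0,0,0,0]

```text
time_s: 1.35
eef_pos: [0.5114, 0.0141, 0.2501]
eef_rot: [-0.0, 0.542, 0.84, 0.0]
wrist_force: [0.3, 1.0, 0.8]
opening: -0.003
grasp_force: 0.0
```

Call:
play_rows:
  xyz:
    - [-23,2,0]
    - [-46,5,0]
    - [-68,7,0]
    - [-68,7,20]
    - [-68,7,40]
    - [-68,7,60]
    - [-68,7,80]
    - [-68,7,100]
    - [-68,7,110]
    - [-68,7,110]
  rot:
    - [0,0,0]
    - [0,0,0]
    - [0,0,0]
    - [0,0,0]
    - [0,0,0]
    - [0,0,0]
    - [0,0,0]
    - [0,0,0]
    - [0,0,0]
    - [0,0,0]
  grip: [0,0,0,0,0,0,0,0,0,0]

```text
time_s: 2.6
eef_pos: [0.5452, -0.0425, 0.1397]
eef_rot: [-0.001, 0.54, 0.841, -0.0]
wrist_force: [0.5, -0.2, -0.3]
opening: -0.002
grasp_force: 0.0
```

Run:
```python
from m import *
for n in("top","side"):
    c,P,K,T=cam(n); np.savez(f"{n}2.npz",c=c,P=P,K=K,T=T)
    print(readout.get_obs()["eef_pos"])
    if n=="side":
        cv2.imwrite("pics/s2.png",cv2.resize(c[125:245,270:430,::-1],None,fx=5,fy=5,interpolation=2))
        p=readout.get_obs()["eef_pos"]
        for q in ([*p],[p[0],p[1],p[2]-.019],[.5459,-.0450,.078]):
            k=T[:3,:3].T@(np.array(q)-T[:3,3]); print((K@k/k[2])[:2], ((K@k/k[2])[:2]-[270,125])*5)
```

```text
[ 0.54571657 -0.04276693  0.14055253]
[ 0.54605157 -0.04289723  0.14103578]
[335.06739858 187.27555266] [325.33699288 311.37776329]
[334.97646881 191.84198372] [324.88234407 334.2099186 ]
[334.85843236 202.52079315] [324.29216178 387.60396574]
```

View pics/s2.png

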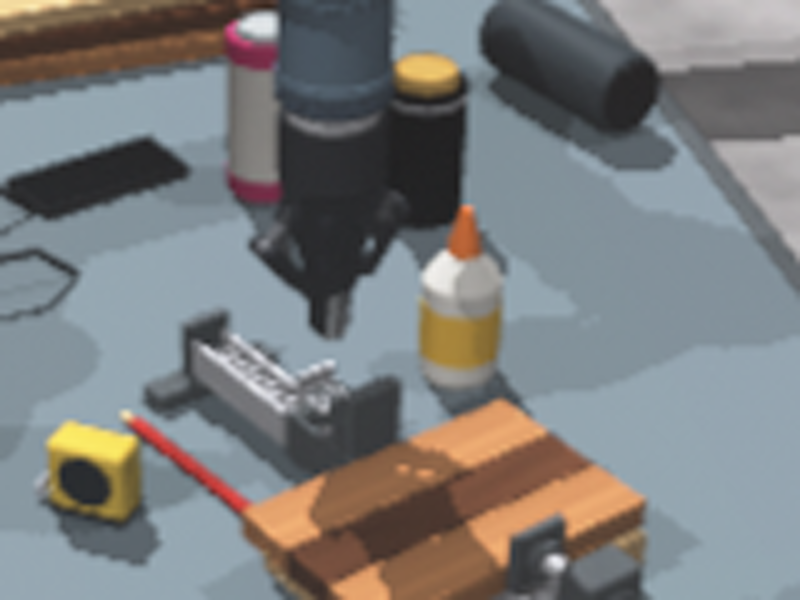

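The side view shows the shut fingertips at crop (328,335), above the lever. The lever's lip is at crop (318,372) and the jaw plate at (370,410). I'll cross-check the along and across offsets from the side depth.

Run:
```python
from m import *
p=np.array([.5459,-.0428]);x=np.array([-.415,.910]);y=np.array([.910,.415])
for f,(u0,u1,v0,v1) in (("side2.npz",(300,352,190,222)),("top1.npz",(315,352,150,196)),("side2.npz",(305,322,185,215))):
    a=np.load(f);P=a["P"];v,u=np.mgrid[0:400,0:640]
    for lo,hi in((.098,.115),(.082,.094),(.066,.08),(.04,.05)):
        r=(u>u0)&(u<u1)&(v>v0)&(v<v1)&(P[...,2]>lo)&(P[...,2]<hi)
        w=P[r][:,:2]-p
        if len(w): print(f,lo,len(w),"x",np.percentile(w@x*1e3,[5,50,95]).round(1),"y",np.percentile(w@y*1e3,[5,50,95]).round(1))
a=np.load("side2.npz");P=a["P"];r=P[180:215,295:355].reshape(-1,3);r=r[(r[:,2]>.054)&(r[:,2]<.064)];w=(r[:,:2]-p);s=w@x
print("stop",np.percentile(s[s>.12],[5,50,95]) if (s>.12).any() else s.max())
```

```text
side2.npz 0.098 61 x [-63.3 -58.2 -48.1] y [-23.1  -4.2  18.7]
side2.npz 0.082 62 x [-63.1 -56.8  13.9] y [-23.1  -5.7  18.9]
side2.npz 0.066 187 x [-101.   -73.4    8.1] y [-54.8 -15.9  12.3]
side2.npz 0.04 153 x [-28.6  88.4 146.3] y [-22.8  -9.1  15.8]
top1.npz 0.098 86 x [-56.7 -49.  -43.7] y [-20.3   1.9  19.5]
top1.npz 0.082 54 x [-45.1 -30.4  17.4] y [-23.   -0.7  20. ]
top1.npz 0.066 269 x [-78.1 -20.4   9. ] y [-17.    1.5  46.8]
top1.npz 0.04 75 x [-67.   29.7  49.1] y [-23.8  -9.2  17.2]
side2.npz 0.04 80 x [ 73.  122.2 149.1] y [-16.6  -0.5  15.4]
stop [0.14419596 0.14977679 0.1557409 ]
```

Call:
play_rows:
  xyz:
    - [-5,-1,8]
    - [-5,-1,16]
    - [-5,-1,24]
    - [-5,-1,30]
    - [-5,-1,35]
    - [-5,-1,38]
    - [-5,-1,40]
    - [-5,-1,42]
    - [-5,-1,44]
    - [-5,-1,46]
  rot:
    - [0,0,0]
    - [0,0,0]
    - [0,0,0]
    - [0,0,0]
    - [0,0,0]
    - [0,0,0]
    - [0,0,0]
    - [0,0,0]
    - [0,0,0]
    - [0,0,0]
  grip: [0,0,0,0,0,0,0,0,0,0]

```text
time_s: 3.95
eef_pos: [0.5467, -0.0479, 0.0943]
eef_rot: [0.0, 0.541, 0.841, 0.0]
wrist_force: [-0.2, 0.3, 0.3]
opening: 0.003
grasp_force: 0.0
```

Call:
play_rows:
  xyz:
    - [0,0,0.5]
    - [0,0,1]
    - [0,0,1.5]
    - [0,0,2]
    - [0,0,2.5]
    - [0,0,3]
    - [0,0,3.5]
    - [0,0,4]
    - [0,0,4]
    - [0,0,4]
  rot:
    - [0,0,0]
    - [0,0,0]
    - [0,0,0]
    - [0,0,0]
    - [0,0,0]
    - [0,0,0]
    - [0,0,0]
    - [0,0,0]
    - [0,0,0]
    - [0,0,0]
  grip: [0,0,0,0,0,0,0,0,0,0]

```text
time_s: 5.2
eef_pos: [0.5468, -0.0478, 0.091]
eef_rot: [0.0, 0.541, 0.841, 0.0]
wrist_force: [-3.7, 0.8, 7.4]
opening: 0.003
grasp_force: 3.6
```

Call:
play_rows:
  xyz:
    - [0,0,0.3]
    - [0,0,0.6]
    - [0,0,0.9]
    - [0,0,1.2]
    - [0,0,1.5]
    - [0,0,1.5]
    - [0,0,1.5]
    - [0,0,1.5]
    - [0,0,1.5]
    - [0,0,1.5]
  rot:
    - [0,0,0]
    - [0,0,0]
    - [0,0,0]
    - [0,0,0]
    - [0,0,0]
    - [0,0,0]
    - [0,0,0]
    - [0,0,0]
    - [0,0,0]
    - [0,0,0]
  grip: [0,0,0,0,0,0,0,0,0,0]

```text
time_s: 6.45
eef_pos: [0.5469, -0.048, 0.0899]
eef_rot: [0.0, 0.541, 0.841, -0.0]
wrist_force: [-3.6, 0.6, 9.6]
opening: 0.001
grasp_force: 4.9
```

Run:
```python
from m import *
c,P,K,T=cam("side"); cv2.imwrite("pics/s3.png",cv2.resize(c[150:240,290:390,::-1],None,fx=6,fy=6,interpolation=2))
o=readout.get_obs(); print(o["eef_pos"],o["wrist_force"],o["torque"])
```

```text
[ 0.54690618 -0.04798924  0.08983698] [-3.23637788  0.80572293  9.33739548] [0.123623   0.62761358 0.01905277]
```

View pics/s3.png

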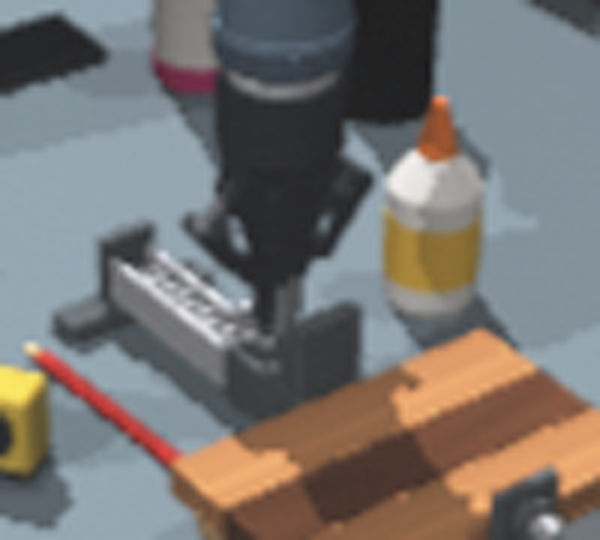

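The fingertip stands on the paddle in front of the lip, at about crop (275,330), with the jaw plate just in front of it. Next I press further and ease back towards the lip.

Call:
play_rows:
  xyz:
    - [0.5,0,0.3]
    - [1,0,0.6]
    - [1.5,0,0.9]
    - [2,0,1.2]
    - [2.5,0,1.5]
    - [3,0,1.8]
    - [3,0,2]
    - [3,0,2]
    - [3,0,2]
    - [3,0,2]
  rot:
    - [0,0,0]
    - [0,0,0]
    - [0,0,0]
    - [0,0,0]
    - [0,0,0]
    - [0,0,0]
    - [0,0,0]
    - [0,0,0]
    - [0,0,0]
    - [0,0,0]
  grip: [0,0,0,0,0,0,0,0,0,0]

```text
time_s: 7.75
eef_pos: [0.5468, -0.0472, 0.0896]
eef_rot: [0.002, 0.541, 0.841, -0.001]
wrist_force: [-7.4, -5.3, 18.4]
opening: 0.0
grasp_force: 8.9
```

Run:
```python
from m import *
o=readout.get_obs(); F=o["wrist_force"];M=o["torque"];print(o["time_s"],o["eef_pos"],F,M,o["opening"])
# contact solve r: M=r x F, two readings
A=[];b=[]
for f,m in ((np.array([-3.236,.806,9.337]),np.array([.1236,.6276,.01905])),(np.array(F),np.array(M))):
    A.append(-np.array([[0,-f[2],f[1]],[f[2],0,-f[0]],[-f[1],f[0],0]]));b.append(m)
r,res,_,_=np.linalg.lstsq(np.vstack(A),np.hstack(b),rcond=None);print(r,res)
x=np.array([-.415,.910]);y=np.array([.910,.415]);print(r[:2]@x,r[:2]@y, np.array(F)[:2]@x,np.array(F)[:2]@y)
```

```text
7.75 [ 0.54679071 -0.04720283  0.08955029] [-7.36157325 -5.29359766 18.37985539] [-1.03234663  1.09564478 -0.10474879] 0.0004319726919256784
[ 0.01016077 -0.00366993 -0.18228053] [0.022333]
-0.00755635884801576 0.0077232768371167685 -1.7621209693951678 -8.895874683015714
```

Call:
play_rows:
  xyz:
    - [0,-0.5,-0.5]
    - [0,-1,-1]
    - [1,-1,-1]
    - [2,-1,-1]
    - [3,-1,-1]
    - [4,-1,-1]
    - [5,-1,-1]
    - [6,-1,-1]
    - [6,-1,-1]
    - [6,-1,-1]
  rot:
    - [0,0,0]
    - [0,0,0]
    - [0,0,0]
    - [0,0,0]
    - [0,0,0]
    - [0,0,0]
    - [0,0,0]
    - [0,0,0]
    - [0,0,0]
    - [0,0,0]
  grip: [0,0,0,0,0,0,0,0,0,0]

```text
time_s: 9.0
eef_pos: [0.5439, -0.0415, 0.0898]
eef_rot: [0.002, 0.541, 0.841, 0.0]
wrist_force: [-0.5, -2.5, 10.1]
opening: 0.005
grasp_force: 4.9
```

```bash
cat > st.py <<'E'
from m import *
o=readout.get_obs(); F=np.array(o["wrist_force"]);p=np.array(o["eef_pos"])
x=np.array([-.415,.910]);y=np.array([.910,.415]);d=p[:2]-[.5459,-.0428]
print(o["time_s"],"xy_tool mm",(d@x*1e3).round(1),(d@y*1e3).round(1),"z",p[2].round(4),"F tool x,y,up",(F[:2]@x).round(1),(F[:2]@y).round(1),F[2].round(1),o["eef_rot"])
E
python3 st.py
```

```text
9.0 xy_tool mm 2.1 -1.3 z 0.0898 F tool x,y,up -2.0 -1.5 10.1 [2.42398889e-03 5.40800025e-01 8.41147701e-01 4.93165632e-05]
```

Call:
play_rows:
  xyz:
    - [1,0,0]
    - [2,0,0]
    - [3,0,0]
    - [4,0,0]
    - [5,0,0]
    - [6,0,0]
    - [7,0,0]
    - [8,0,0]
    - [8,0,0]
    - [8,0,0]
  rot:
    - [0,0,0]
    - [0,0,0]
    - [0,0,0]
    - [0,0,0]
    - [0,0,0]
    - [0,0,0]
    - [0,0,0]
    - [0,0,0]
    - [0,0,0]
    - [0,0,0]
  grip: [0,0,0,0,0,0,0,0,0,0]

```text
time_s: 10.25
eef_pos: [0.5406, -0.0341, 0.0898]
eef_rot: [0.002, 0.541, 0.841, 0.0]
wrist_force: [-1.8, -2.6, 10.4]
opening: 0.002
grasp_force: 5.0
```

```bash
python3 st.py
python3 - <<'E'
from m import *
c,P,K,T=cam("side"); cv2.imwrite("pics/s4.png",cv2.resize(c[165:225,295:375,::-1],None,fx=8,fy=8,interpolation=2))
E
```

```text
10.25 xy_tool mm 10.1 -1.2 z 0.0898 F tool x,y,up -1.6 -2.7 10.4 [2.40791413e-03 5.40755248e-01 8.41176533e-01 7.05254267e-05]
```

View pics/s4.png

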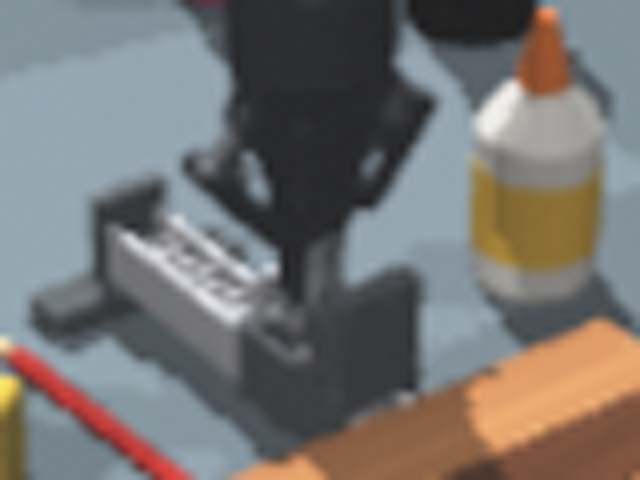

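The jaw has left the board: the bar now shows between them at crop (405,400). The lever is down and sliding is free, with about 2 N along the bar. I continue the push.

Call:
play_rows:
  xyz:
    - [3,0,0]
    - [7,0,0]
    - [12,0,0]
    - [17,0,0]
    - [22,0,0]
    - [27,0,0]
    - [32,0,0]
    - [37,0,0]
    - [40,0,0]
    - [40,0,0]
  rot:
    - [0,0,0]
    - [0,0,0]
    - [0,0,0]
    - [0,0,0]
    - [0,0,0]
    - [0,0,0]
    - [0,0,0]
    - [0,0,0]
    - [0,0,0]
    - [0,0,0]
  grip: [0,0,0,0,0,0,0,0,0,0]

```text
time_s: 11.55
eef_pos: [0.5239, 0.0028, 0.0898]
eef_rot: [0.002, 0.541, 0.841, 0.0]
wrist_force: [-1.8, -1.5, 11.4]
opening: -0.001
grasp_force: 5.5
```

```bash
python3 st.py
```

```text
11.55 xy_tool mm 50.6 -1.1 z 0.0898 F tool x,y,up -0.6 -2.2 11.4 [2.19402830e-03 5.40688511e-01 8.41219953e-01 3.34782521e-04]
```

Call:
play_rows:
  xyz:
    - [3,0,0]
    - [7,0,0]
    - [12,0,0]
    - [17,0,0]
    - [22,0,0]
    - [27,0,0]
    - [32,0,0]
    - [37,0,0]
    - [42,0,0]
    - [45,0,0]
  rot:
    - [0,0,0]
    - [0,0,0]
    - [0,0,0]
    - [0,0,0]
    - [0,0,0]
    - [0,0,0]
    - [0,0,0]
    - [0,0,0]
    - [0,0,0]
    - [0,0,0]
  grip: [0,0,0,0,0,0,0,0,0,0]

```text
time_s: 12.8
eef_pos: [0.5055, 0.0437, 0.0898]
eef_rot: [0.002, 0.541, 0.841, 0.0]
wrist_force: [-0.2, -2.9, 10.6]
opening: 0.002
grasp_force: 5.1
```

```bash
python3 st.py
```

```text
12.8 xy_tool mm 95.4 -0.9 z 0.0898 F tool x,y,up -2.5 -1.3 10.6 [2.49531887e-03 5.40673435e-01 8.41228755e-01 4.38828603e-04]
```

Call:
play_rows:
  xyz:
    - [2,0,0]
    - [4,0,0]
    - [6,0,0]
    - [8,0,0]
    - [10,0,0]
    - [12,0,0]
    - [14,0,0]
    - [16,0,0]
    - [18,0,0]
    - [20,0,0]
  rot:
    - [0,0,0]
    - [0,0,0]
    - [0,0,0]
    - [0,0,0]
    - [0,0,0]
    - [0,0,0]
    - [0,0,0]
    - [0,0,0]
    - [0,0,0]
    - [0,0,0]
  grip: [0,0,0,0,0,0,0,0,0,0]

```text
time_s: 14.05
eef_pos: [0.4973, 0.0618, 0.0898]
eef_rot: [0.002, 0.541, 0.841, 0.001]
wrist_force: [-0.4, -3.6, 10.8]
opening: -0.001
grasp_force: 5.2
```

```bash
python3 st.py
```

```text
14.05 xy_tool mm 115.3 -0.8 z 0.0898 F tool x,y,up -3.1 -1.9 10.8 [2.47443324e-03 5.40744155e-01 8.41183317e-01 5.11814725e-04]
```

Now in 1 mm rows, watching for the stop.

Call:
play_rows:
  xyz:
    - [1,0,0]
    - [2,0,0]
    - [3,0,0]
    - [4,0,0]
    - [5,0,0]
    - [6,0,0]
    - [7,0,0]
    - [8,0,0]
    - [9,0,0]
    - [10,0,0]
  rot:
    - [0,0,0]
    - [0,0,0]
    - [0,0,0]
    - [0,0,0]
    - [0,0,0]
    - [0,0,0]
    - [0,0,0]
    - [0,0,0]
    - [0,0,0]
    - [0,0,0]
  grip: [0,0,0,0,0,0,0,0,0,0]

```text
time_s: 15.3
eef_pos: [0.4934, 0.0707, 0.0898]
eef_rot: [0.003, 0.541, 0.841, 0.0]
wrist_force: [0.1, -4.3, 9.0]
opening: 0.0
grasp_force: 4.2
```

```bash
python3 st.py
```

```text
15.3 xy_tool mm 125.0 -0.7 z 0.0898 F tool x,y,up -3.9 -1.7 9.0 [2.76442205e-03 5.40699669e-01 8.41211039e-01 4.61343783e-04]
```

Call:
play_rows:
  xyz:
    - [0.5,0,0]
    - [1,0,0]
    - [1.5,0,0]
    - [2,0,0]
    - [2.5,0,0]
    - [3,0,0]
    - [3.5,0,0]
    - [4,0,0]
    - [4,0,0]
    - [4,0,0]
  rot:
    - [0,0,0]
    - [0,0,0]
    - [0,0,0]
    - [0,0,0]
    - [0,0,0]
    - [0,0,0]
    - [0,0,0]
    - [0,0,0]
    - [0,0,0]
    - [0,0,0]
  grip: [0,0,0,0,0,0,0,0,0,0]

```text
time_s: 16.55
eef_pos: [0.4914, 0.0747, 0.0892]
eef_rot: [0.002, 0.541, 0.841, 0.001]
wrist_force: [1.3, -3.0, 5.9]
opening: 0.001
grasp_force: 2.8
```

```bash
python3 st.py
python3 - <<'E'
from m import *
c,P,K,T=cam("side"); np.savez("side5.npz",c=c,P=P,T=T,K=K);cv2.imwrite("pics/s5.png",cv2.resize(c[150:225,285:385,::-1],None,fx=6,fy=6,interpolation=2))
E
```

```text
16.55 xy_tool mm 129.5 -0.8 z 0.0892 F tool x,y,up -3.3 -0.1 5.9 [2.29527722e-03 5.40784666e-01 8.41157646e-01 7.00782038e-04]
```

View pics/s5.png

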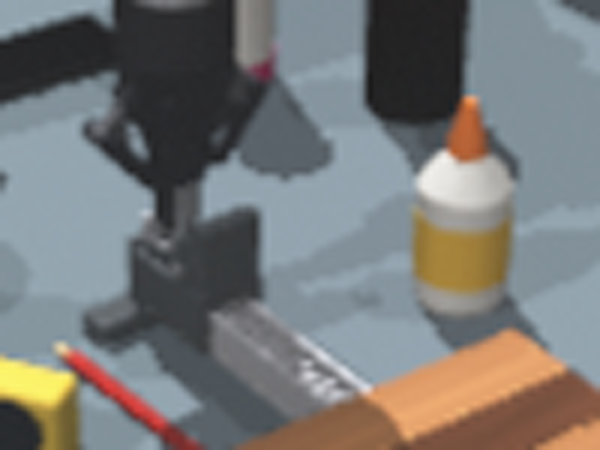

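The jaw plate (crop 230,255) and saddle now stand at the end-stop cross foot (115,310). The fingertip has begun sliding along the paddle, so the jaw is probably at the stop. I press a little more and push up to the lip to confirm.

Call:
play_rows:
  xyz:
    - [0,0,0.5]
    - [0,0,1]
    - [0.5,0,1]
    - [1,0,1]
    - [1.5,0,1]
    - [2,0,1]
    - [2.5,0,1]
    - [3,0,1]
    - [3,0,1]
    - [3,0,1]
  rot:
    - [0,0,0]
    - [0,0,0]
    - [0,0,0]
    - [0,0,0]
    - [0,0,0]
    - [0,0,0]
    - [0,0,0]
    - [0,0,0]
    - [0,0,0]
    - [0,0,0]
  grip: [0,0,0,0,0,0,0,0,0,0]

```text
time_s: 17.85
eef_pos: [0.4912, 0.0761, 0.0889]
eef_rot: [0.004, 0.541, 0.841, 0.0]
wrist_force: [1.7, -7.9, 8.6]
opening: 0.002
grasp_force: 6.5
```

```bash
python3 st.py
```

```text
17.85 xy_tool mm 130.9 -0.4 z 0.0889 F tool x,y,up -7.9 -1.8 8.6 [3.76419223e-03 5.40676146e-01 8.41222367e-01 2.56686126e-04]
```

Run:
```python
from m import *
p=np.array([.5459,-.0428]);x=np.array([-.415,.910]);y=np.array([.910,.415])
c,P,K,T=cam("side");np.savez("side6.npz",c=c,P=P)
for f,r in (("side2.npz",(320,354,195,222)),("side6.npz",(314,332,180,212))):
    P=np.load(f)["P"];v,u=np.mgrid[0:400,0:640]
    m=(u>r[0])&(u<r[1])&(v>r[2])&(v<r[3])&(P[...,2]>.085)&(P[...,2]<.11)
    w=(P[m][:,:2]-p)*1e3; k=abs(w@y)<30; w=w[k]; h=np.histogram(w@x,bins=np.arange(-80,120,5));print(f,[(int(a),int(n)) for n,a in zip(*h) if n])
```

```text
side2.npz [(-70, 2), (-65, 30), (-60, 35), (-55, 13), (-50, 10), (-45, 5), (-40, 2), (-35, 1), (5, 2), (10, 8), (15, 1)]
side6.npz [(60, 5), (65, 32), (70, 26), (75, 16), (80, 5), (85, 4), (90, 3)]
```

The plate has moved about 131 mm, the push now meets about 8 N, and the plate stands about 76 mm from the stop edge, so the jaw is at the stop. I unload the push and let the lever up straight.

Call:
play_rows:
  xyz:
    - [-0.5,0,0]
    - [-1,0,-0.5]
    - [-1.2,0,-2]
    - [-1.4,0,-4]
    - [-1.6,0,-6]
    - [-1.8,0,-8]
    - [-2,0,-10]
    - [-2,0,-13]
    - [-2,0,-18]
    - [-2,0,-24]
  rot:
    - [0,0,0]
    - [0,0,0]
    - [0,0,0]
    - [0,0,0]
    - [0,0,0]
    - [0,0,0]
    - [0,0,0]
    - [0,0,0]
    - [0,0,0]
    - [0,0,0]
  grip: [0,0,0,0,0,0,0,0,0,0]

```text
time_s: 19.15
eef_pos: [0.4893, 0.0751, 0.1106]
eef_rot: [0.001, 0.541, 0.841, -0.0]
wrist_force: [-0.7, 0.2, 0.7]
opening: 0.003
grasp_force: 0.0
```

```bash
python3 st.py
```

```text
19.15 xy_tool mm 130.8 -2.6 z 0.1106 F tool x,y,up 0.5 -0.5 0.7 [ 5.49713020e-04  5.41171736e-01  8.40911811e-01 -4.19079006e-04]
```

Call:
play_rows:
  xyz:
    - [0,0,-20]
    - [0,0,-50]
    - [0,0,-90]
    - [0,0,-130]
    - [30,0,-140]
    - [75,0,-140]
    - [120,0,-140]
    - [160,0,-140]
    - [190,0,-140]
    - [200,0,-140]
  rot:
    - [0,0,0]
    - [0,0,0]
    - [0,0,0]
    - [0,0,0]
    - [0,0,0]
    - [0,0,0]
    - [0,0,0]
    - [0,0,0]
    - [0,0,0]
    - [0,0,0]
  grip: [0,0,0,0,0,0,0,0,0,0]

```text
time_s: 20.4
eef_pos: [0.4049, 0.2596, 0.2508]
eef_rot: [-0.0, 0.54, 0.842, 0.0]
wrist_force: [0.1, -0.5, -0.4]
opening: -0.003
grasp_force: 0.0
```

Run:
```python
from m import *
c,P,K,T=cam("top"); a=np.load("top1.npz"); f=lambda c:cv2.resize(c[120:240,265:425,::-1],None,fx=4,fy=4,interpolation=2)
cv2.imwrite("pics/t7.png",f(c))
s,Q,K2,T2=cam("side"); b=np.load("side1.npz")["c"]
cv2.imwrite("pics/s7.png",cv2.resize(s[165:285,270:430,::-1],None,fx=4,fy=4,interpolation=2))
# board shift
def cen(im):
    h=cv2.cvtColor(im,cv2.COLOR_RGB2HSV); m=(h[...,0]<25)&(h[...,1]>90)&(h[...,2]>60); m[:,:334]=0;m[:,425:]=0;m[:110]=0;m[215:]=0
    return np.argwhere(m).mean(0),m.sum()
print(cen(a["c"]),cen(c))
```

```text
(array([164.31714853, 379.28029133]), np.int64(4531)) (array([164.26262179, 379.2734721 ]), np.int64(4516))
```

View pics/t7.png

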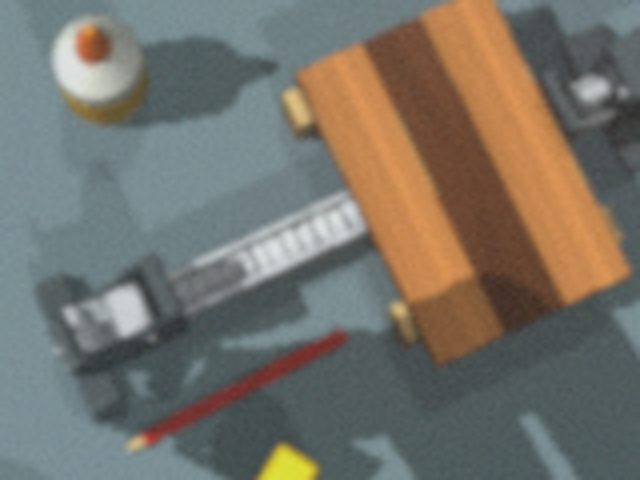

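View pics/s7.png

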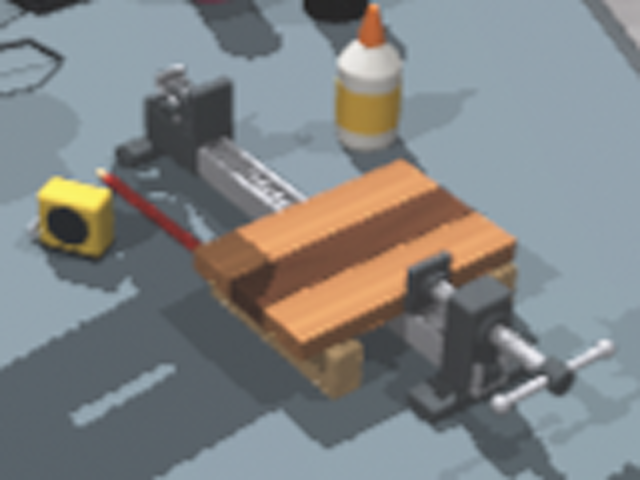

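The jaw sits against the end stop (top crop, plate at about (165,290), stop at about (70,335)). The lever is up, and the board, clamp and pencil are where they were.

```bash
python3 -c "
from bench import ctrl; print(ctrl.hand_in())"
```

```text
the job is handed in; nothing more can be done
None
```

The jaw is pushed back against the end stop, the release lever is up again and the hand is clear; in the final pictures the clamp, board and nearby things look unmoved, and I handed the job in at about 20.5 s.

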